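# Clamp a tablet in the ratchet holder

### The job

Clamp the tablet in the repair holder by working its ratchet lever to and fro: close the jaw until the tablet is tight against the end stop and the jaw's sprung pad is pressed back about half way, never all the way. Then swing the lever back, in the direction in which it spins loose, all the way to its end, and let go. Use only the lever's handle: do not push the jaw or the tablet by hand, do not lean on the lamp bar, and leave the things around where they are.

Things in the scene. Friction and masses are not known exactly. Their poses are not given: they have to be found in the camera images.
- holder: Fixed clamping holder: grey base plate 245 x 360 mm with a bed whose top is 30 mm above the table. Origin: on the table under the ratchet's upright axis (its z). Its -x axis points roughly towards the robot; the bed lies on its +x side, centred at x = +100 mm.
- lever (a joint): Ratchet lever swinging about the holder's upright axis, -0.7 to 0.7 rad between end stops; at 0 it points along the holder's -x. Positive is anticlockwise from above (the handle moves to the holder's -y, the robot's right) and grips: it turns the wheel. Negative spins loose (clicks, 1 to 3 N at the handle); the wheel stays put by friction.
- wheel_top (a point): Centre of the toothed ratchet wheel (about 80 mm across, 20 teeth) under the lever, 46 mm above the table, on the ratchet axis. Driven by the lever it moves the jaw towards the end stop, 16 mm per rad, after up to 0.32 rad of idle play while the pawl finds a tooth. Driving takes about 6 to 8 N at the handle.
- lever_grip (a point): Middle of the lever's black upright round handle, 20 mm diameter, standing from 56 to 121 mm above the table; this point is 95 mm above the table and 90 mm from the ratchet axis: in the holder's frame at (-90 cos q, -90 sin q, 95) mm, q being the lever joint.
- lamp: Fixed lamp bar of the holder on two posts: white bar 400 mm long (along the holder's y) and 50 mm wide, underside 198 mm above the table, spanning holder x from -73 to -23 mm, just behind and above the lever's handle. A gripper coming straight down hits it; one leaning back 30 to 45 degrees to the holder's -x clears it. Origin: that of the holder.
- jaw: Sliding jaw, aluminium block 110 x 34 x 34 mm on the +y end of the bed, moved only by the ratchet, towards the holder's -y. Origin: middle of the lower edge of its face towards the tablet.
- pad (a joint): Black sprung pad plate 100 x 10 x 26 mm standing in front of the jaw, facing the tablet. 0: fully out (gap of 16 mm between pad and jaw, pad face 26 mm from the jaw's face); grows in metres as the pad is pressed back to the jaw; 0.016: bottomed. Spring 0.7 N per mm.
- endstop: Fixed end stop, dark steel bar 110 x 16 x 30 mm across the -y end of the bed. Origin: under its centre, on the bed; its face to the tablet is at +8 mm along its y.
- tablet_centre (a point): Centre of the tablet computer, 100 x 160 x 10 mm (160 mm along the holder's y), 0.2 to 0.4 kg, aluminium with black screen up, lying loose on the bed between two low side rails, between end stop and pad; z axis normal to the screen.
- screwdriver: loose screwdriver, 170 mm long, lying on the table beside the holder; origin at its underside
- brush: loose cleaning brush, 170 mm long, lying beside the holder; origin at its underside
- jar: loose glass jar, 56 mm across and 70 mm tall, standing beside the holder; origin under its centre
- fan: loose black laptop fan, 75 x 75 x 12 mm, lying flat; origin under its centre
- tablet: The same tablet; origin under its centre.
Things that resemble listed ones, but are neither listed nor needed, are in the scene too. What is shaped like the tablet but green or red is not meant.

How it is judged:
On the way, in this order (a step that is already met when the one before it is completed fails the run):
1. the lever has driven the jaw at least 9 mm closed (distance of jaw from where it was at the start of the episode above 0.009 m), for 0.1 s.
2. the lever has spun loose back beyond -0.35 rad, the jaw staying closed (value of joint lever below -0.35 rad and distance of jaw from where it was at the start of the episode above 0.008 m), for 0.1 s.
At the end, for the whole second after the job is handed in: The tablet lies flat and still, within 3 mm of the end stop; the pad is pressed back by 4 to 13 mm of its 16 mm; the lever rests below -0.5 rad, at its loose end (value of joint pad between 0.004 and 0.013 m and value of joint lever below -0.5 rad and y of tablet_centre in the frame of endstop below 0.091 m and angle between tablet_centre's own z axis and vertical below 0.06 rad and linear speed of tablet below 0.01 m/s and velocity of joint lever between -0.05 and 0.05 rad/s); the robot touches nothing.
It fails at once if the pad is bottomed (pressed back over 15.3 mm) (value of joint pad above 0.0153 m).
It fails at once if the robot pushes the jaw or its pad (over 3 N) (contact force between any of the fingers, the arm and jaw above 3 N).
It fails at once if the robot pushes the tablet (over 3 N) (contact force between any of the fingers, the arm and tablet above 3 N).
It fails at once if the robot leans on the lamp bar (over 15 N) (contact force between any of the fingers, the arm and lamp above 15 N).
It fails at once if a bystander is moved by over 30 mm (distance of any of screwdriver, brush, jar, fan from where it was at the start of the episode above 0.03 m).
It also fails if it takes over 54 s, if anything falls off the work surface, if the arm or the gripper's body presses on something with over 40 N, if the wrist force passes 120 N, or if a joint passes its speed limit or range.

### The arm

A 6-joint arm with a two-finger parallel gripper is mounted at the origin on the work surface. World frame = base frame: x ahead of the robot, y to its left, z up, the work surface at z = 0. Lengths are in m, angles in rad, forces in N, time in s.
With the tool pointing down it reaches from about 0.35 to 0.975 m from the base axis. Payload 4.9 kg.
Tool frame: the origin (TCP) lies between the finger pads; the fingertips stand 19 mm ahead of it and the grasp point (between the pads) is the TCP; z points along the fingers, y is the direction in which the jaws open and shut (so a half turn about z gives the same grasp; the last joint's range is limited). The gripper opens to 85 mm and grips with 20 to 120 N. Pads are 22 mm wide; open, the fingers measure 114 mm over their backs; the gripper's body (76 mm by 85 mm) begins 54 mm behind the grasp point. The pads swing forward as they close: fully open they stand 13 mm farther back than shut.
Start: joints at [1.081, 0.053, 1.613, -0, 1.476, -0.119], TCP at [0.226, 0.583, 0.25] pointing down, gripper open.
Joint ranges: [-3.01, 3.01], [-1.01, 2.22], [0.06, 2.58], [-1.02, 4.17], [0.09, 2.62], [-3.14, 3.14]. Speed limits (rad/s): [2.57, 2.57, 3.14, 3.14, 3.14, 3.14].

### API

Orientations are given as a unit quaternion [w, x, y, z].
In Python, from plant import state, grab_frame, calibration, job_done gives the robot as it stands. The module is installed in compiled form; this text tells all that it offers.
- The arm moves only by the tool servo_tool, never from a script. Its argument "deltas" is a list that holds one entry, the list of rows, each a list of 5 numbers: the finger opening in mm, from 0 to 85.4, then the shift along the world's x, y, z in mm, then the turn about the world's z in units of 6 degrees (1.0 is 6 degrees). A call has 1 to 5 rows; each row is the pose to reach, as a shift and turn from the pose commanded when the call began; what a row does not reach only later rows make up. A row lasts 1/8 s, in which the tool goes at most 62.5 mm and 10.7 degrees, less where a joint would pass 70% of its speed; a pose out of reach is approached as far as the arm can. A call with a gripper value outside its range is refused whole. The fingers move at their own pace and stop on an object; the grip force is fixed at half the most. Time passes only in rows, so rows that repeat a pose let the fingers close. It gives the time, the measured TCP pose, the force and the opening at its end, in the units of the state.
- state(): the state, without advancing time (a new reading comes with each control period).
- grab_frame(name): name is "scene" or "top" or "wrist"; returns the picture (480x640x3 uint8, red, green, blue); there is no depth.
- calibration(name): a dict with "intrinsics" (3x3 intrinsics, pixels), "k1" (the pictures are not rectified: a ray, as slopes to the right and down, at radius r is drawn at 1 + k1 r^2 times it, then the intrinsics apply), "world_from_camera" (4x4, takes a point from camera to world coordinates). Camera axes: x right, y down, z forward; pixel columns grow to the right and rows downward; lengths in m; the calibration is good to about 2 mm. A picture is of the moment at which its call begins: read the wrist's pose just before it. calibration takes no time and is no camera call; for the wrist camera it gives the pose at the moment of the call.
- job_done(): hands the job in, once; it reports no verdict.
The state is a dict: "time": time; "joint_pos": joint angles; "joint_vel": joint speeds; "joint_efforts": joint torques, N m; "tool_pos": TCP position; "tool_rot": TCP orientation; "contact_force": force on the tool from outside, world axes, zero at the start; "ft_torque": the same for the moment, N m; "gripper_width": opening from 0.0 (shut) to 1.0 (fully open).
Only numpy, scipy, OpenCV 4.12 (cv2) and the standard library are available. Lean on these libraries where they do the work, as an engineer would, in place of code of your own. Each camera call takes 0.05 s, during which the arm holds its last target.

## Working session

There is one attempt and no reset: what is moved stays moved. The work goes in short steps, Python scripts to look and compute and a tool call to move; the robot and the scene stay as the last step left them, time stands still between calls to the robot, and variables do not carry over. Pictures are saved under pics/ and viewed, and the job is handed in when it is done.

Besides the shell and the picture viewer there is one more tool, called after "Request:" as a command line: name --argument value ..., lists and objects as JSON in quotes. servo_tool: Moves the arm, as the interface text tells. Its arguments: {"type":"object","properties":{"deltas":{"type":"array","items":{"type":"array","items":{"type":"array","items":{"type":"number"}}}}},"required":["deltas"]}

```bash
mkdir -p pics; python3 - <<'E'
from plant import state, grab_frame, calibration
import cv2,numpy as np
print(state())
for n in("scene","top"):
    cv2.imwrite(f"pics/{n}0.png",grab_frame(n)[:,:,::-1]); c=calibration(n);print(n,c)
E
```

```text
{'time': 0.0, 'joint_pos': array([ 1.08100395e+00,  5.33464006e-02,  1.61428191e+00,  3.76128656e-05,
        1.47602061e+00, -1.18964854e-01]), 'joint_vel': array([ 0.00044251,  0.00071035, -0.00043241, -0.00211834,  0.00098826,
        0.00045313]), 'joint_efforts': array([ 9.97898096e-04, -3.93667567e+01, -3.70180321e+01, -1.05773267e-04,
        6.84726663e-03, -1.61083699e-05]), 'tool_pos': array([0.22618528, 0.58201044, 0.24907669]), 'tool_rot': array([-3.25991461e-04,  1.84354888e-01,  9.82859206e-01, -9.75262389e-04]), 'contact_force': array([ 0.90622033, -0.34628226, -0.55809399]), 'ft_torque': array([0.00683206, 0.0177899 , 0.03525014]), 'gripper_width': 1.0011993037156566}
scene {'intrinsics': array([[433.68791549,   0.        , 322.20303194],
       [  0.        , 433.68791549, 241.67655498],
       [  0.        ,   0.        ,   1.        ]]), 'k1': -0.00813932532595111, 'world_from_camera': array([[ 0.24155719,  0.54313145, -0.8041507 ,  1.26243146],
       [ 0.97038206, -0.13773099,  0.1984662 , -0.21278025],
       [-0.00296324, -0.82827435, -0.56031493,  0.59714434],
       [ 0.        ,  0.        ,  0.        ,  1.        ]])}
top {'intrinsics': array([[513.73682283,   0.        , 318.18633293],
       [  0.        , 513.73682283, 238.29238947],
       [  0.        ,   0.        ,   1.        ]]), 'k1': -0.08208782514882643, 'world_from_camera': array([[ 0.01218231, -0.98086209,  0.19432227,  0.33209512],
       [-0.99989775, -0.01340507, -0.00497863, -0.05110538],
       [ 0.00748825, -0.19424175, -0.98092511,  1.15280959],
       [ 0.        ,  0.        ,  0.        ,  1.        ]])}
```

View pics/scene0.png

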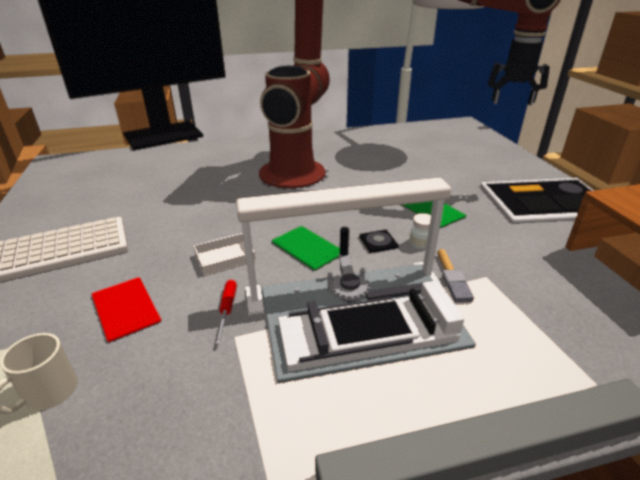

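View pics/top0.png

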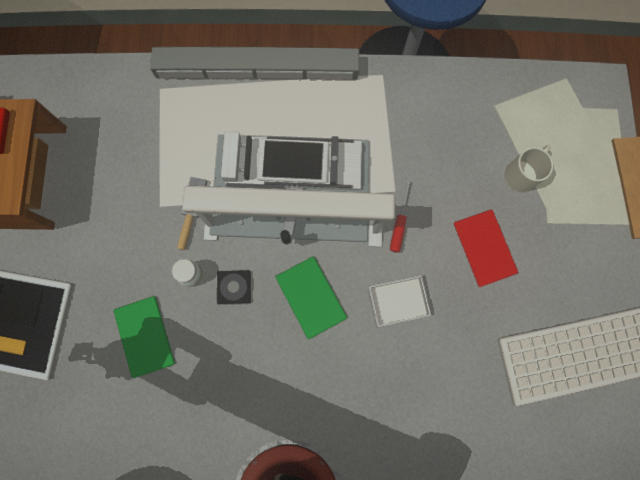

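```bash
cat > h.py <<'E'
from plant import state, grab_frame, calibration
import cv2,numpy as np
def ray(n,uv):
    c=calibration(n);K=c["intrinsics"]
    p=np.array([(uv[0]-K[0,2])/K[0,0],(uv[1]-K[1,2])/K[1,1]]);q=p.copy()
    for _ in range(20): q=p/(1+c["k1"]*(q@q))
    T=c["world_from_camera"];return T[:3,3],T[:3,:3]@np.array([q[0],q[1],1])
def onz(n,uv,z):
    o,d=ray(n,uv);return o+d*(z-o[2])/d[2]
def proj(n,P):
    c=calibration(n);K=c["intrinsics"];T=np.linalg.inv(c["world_from_camera"])
    v=T[:3,:3]@np.asarray(P)+T[:3,3];q=v[:2]/v[2];q=q*(1+c["k1"]*(q@q));return K[:2,:2]@q+K[:2,2]
def crop(n,x0,y0,x1,y1,name,s=None):
    f=grab_frame(n);c=f[y0:y1,x0:x1,::-1];s=s or min(800/(x1-x0),600/(y1-y0))
    cv2.imwrite(f"pics/{name}.png",cv2.resize(c,None,fx=s,fy=s,interpolation=cv2.INTER_CUBIC));print(name,"scale",s);return f
E
python3 - <<'E'
from h import *
crop("top",170,120,410,300,"t1");crop("scene",230,170,480,358,"s1")
E
```

```text
t1 scale 3.3333333333333335
s1 scale 3.1914893617021276
```

View pics/t1.png

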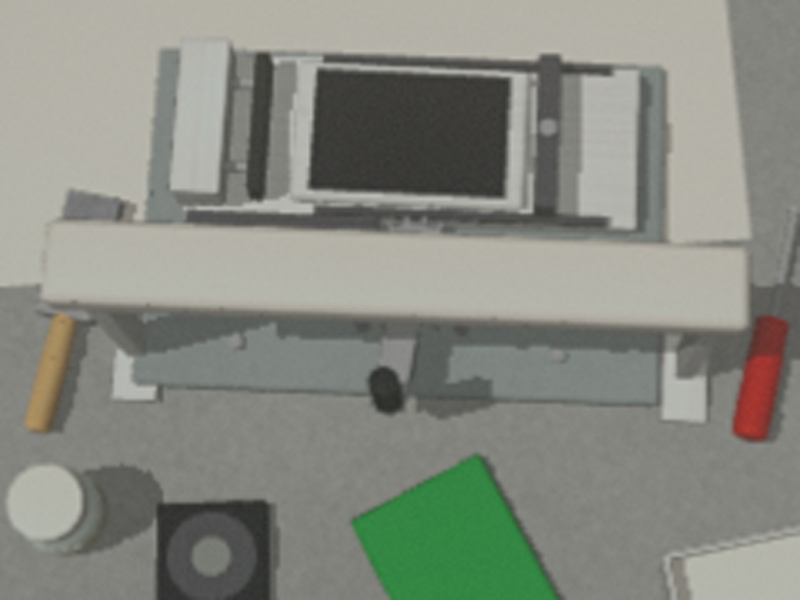

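View pics/s1.png

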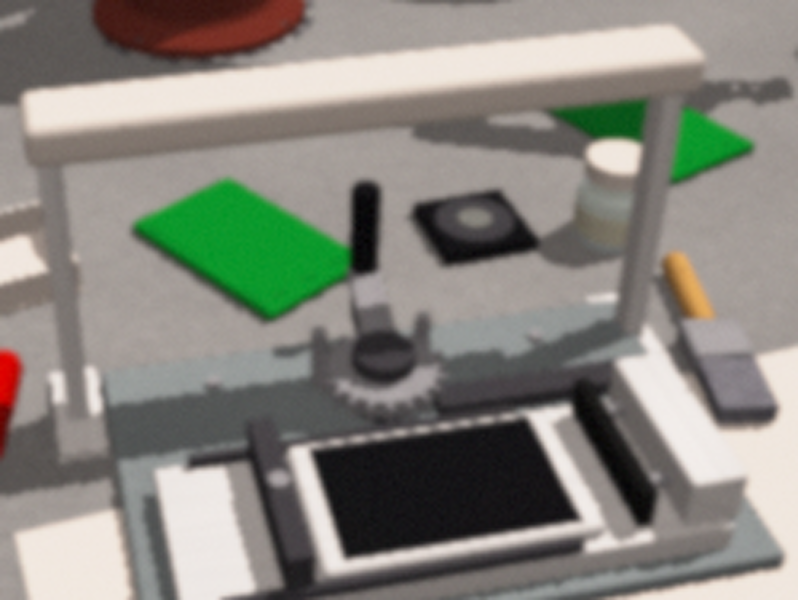

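```bash
python3 - <<'E'
from h import *
def t(x,y,z): return onz("top",(170+x/3.3333,120+y/3.3333),z)
for nm,a,z in [("barFL",(42,300),.21),("barFR",(748,328),.21),("barBL",(50,222),.22),("barBR",(750,245),.22),("plFL",(135,385),.008),("plFR",(655,405),.008),("plBR",(664,66),.008),("handletop",(385,383),.121),("handlebase?",(388,408),.056),
 ("tabBL",(302,58),.04),("tabFR",(523,210),.04),("tabBR",(527,72),.04),("tabFL",(293,198),.04),
 ("padface t",(273,57),.056),("padface b",(265,197),.056),("padback t",(255,55),.056),("padback b",(247,197),.056),("jawface t",(232,40),.064),("jawface b",(218,190),.064),
 ("stop tl",(540,55),.06),("stop bl",(536,213),.06),("stop tr",(560,57),.06)]:
    print(nm,t(*a,z).round(4))
o,d=ray("scene",(230+383/3.1915,170+352/3.1915));print("hub",onz("scene",(230+383/3.1915,170+350/3.1915),.062))
print("handle top scene",onz("scene",(230+366/3.1915,170+187/3.1915),.121))
E
```

```text
barFL [0.5701 0.2023 0.21  ]
barFR [ 0.5592 -0.1996  0.21  ]
barBL [0.6134 0.1981 0.22  ]
barBR [ 0.6052 -0.2     0.22  ]
plFL [0.562  0.1885 0.008 ]
plFR [ 0.553  -0.1668  0.008 ]
plBR [ 0.7988 -0.1751  0.008 ]
handletop [0.5427 0.0107 0.121 ]
handlebase? [0.5393 0.0123 0.056 ]
tabBL [0.7879 0.0789 0.04  ]
tabFR [ 0.6801 -0.0749  0.04  ]
tabBR [ 0.7797 -0.0768  0.04  ]
tabFL [0.6865 0.0813 0.04  ]
padface t [0.7818 0.0969 0.056 ]
padface b [0.6819 0.0982 0.056 ]
padback t [0.7831 0.1092 0.056 ]
padback b [0.6817 0.1103 0.056 ]
jawface t [0.7906 0.1242 0.064 ]
jawface b [0.6838 0.1286 0.064 ]
stop tl [ 0.7841 -0.0851  0.06  ]
stop bl [ 0.6719 -0.0831  0.06  ]
stop tr [ 0.7828 -0.0987  0.06  ]
hub [ 0.63597903 -0.00261962  0.062     ]
handle top scene [0.5439504  0.01210896 0.121     ]
```

```bash
python3 - <<'E'
from h import *
from scipy.spatial.transform import Rotation as R
s=state();q=s["tool_rot"];r=R.from_quat([q[1],q[2],q[3],q[0]])
T=calibration("wrist")["world_from_camera"]
print(r.as_matrix().round(3));print("cam in tool",r.inv().apply(T[:3,3]-s["tool_pos"]),(r.as_matrix().T@T[:3,:3]).round(3));print(calibration("wrist")["intrinsics"])
print("jar",onz("top",(170+48/3.333,120+500/3.333),.07),"fan",onz("top",(234,287),.012))
E
```

```text
[[-0.932  0.362 -0.001]
 [ 0.362  0.932 -0.001]
 [ 0.    -0.001 -1.   ]]
cam in tool [ 0.07018295 -0.00045778 -0.12332367] [[ 0.    -0.962 -0.275]
 [ 1.     0.    -0.   ]
 [ 0.    -0.275  0.962]]
[[346.57794488   0.         320.43623981]
 [  0.         346.57794488 239.93150053]
 [  0.           0.           1.        ]]
jar [0.47379345 0.22764804 0.07      ] fan [0.44501926 0.12912867 0.012     ]
```

Request:
servo_tool --deltas '[[[85,40,-60,20,-1.7],[85,80,-120,20,-3.4],[85,120,-180,20,-5.1],[85,150,-240,20,-6.8],[85,180,-300,20,-8.5]]]'

```text
time: 0.82
tool_pos: [0.3886, 0.3163, 0.2702]
tool_rot: [0.0, 0.592, 0.806, 0.0]
contact_force: [1.2, 0.7, 0.3]
gripper_width: 0.994
```

Request:
servo_tool --deltas '[[[85,15,-60,0,-1.5],[85,30,-120,0,-3.2],[85,45,-180,0,-3.2],[85,54,-240,0,-3.2],[85,54,-290,0,-3.2]]]'

```text
time: 1.45
tool_pos: [0.442, 0.026, 0.2702]
tool_rot: [0.0, 0.716, 0.698, 0.0]
contact_force: [0.0, 0.8, -0.9]
gripper_width: 0.995
```

Request:
servo_tool --deltas '[[[85,0,-33,-20,0],[85,0,-33,-60,0],[85,0,-33,-60,0]]]'

```text
time: 1.82
tool_pos: [0.4397, -0.0048, 0.2067]
tool_rot: [-0.003, 0.716, 0.698, -0.002]
contact_force: [0.1, 0.4, 0.0]
gripper_width: 0.998
```

```bash
python3 - <<'E'
from h import *
crop("top",170,120,410,300,"t2");crop("wrist",0,0,640,480,"w2",1)
E
```

```text
t2 scale 3.3333333333333335
w2 scale 1
```

View pics/t2.png

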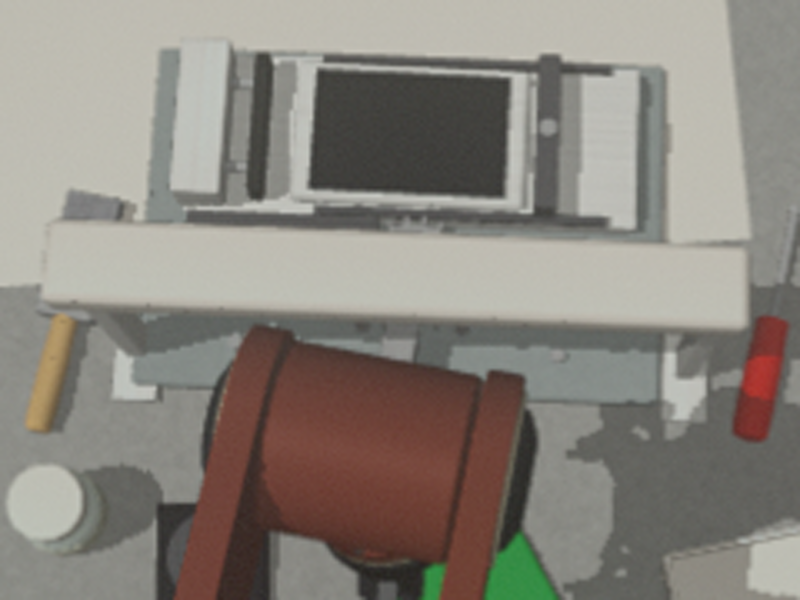

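View pics/w2.png

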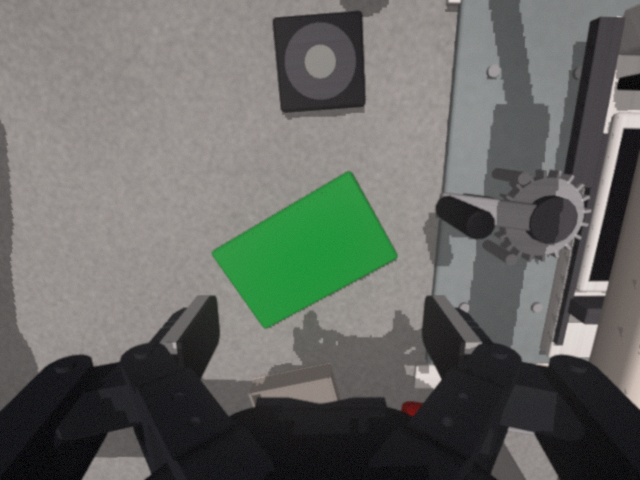

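```bash
python3 - <<'E'
from h import *
print(state()["tool_pos"]);print("handle top",onz("wrist",(478,222),.121),"hub",onz("wrist",(553,218),.062), "pad tip R", [onz("wrist",(440,300),z) for z in(.2,.22)])
print("camera now",calibration("wrist")["world_from_camera"][:3,3])
E
```

```text
[ 0.44212794 -0.00467406  0.21086825]
handle top [0.54176154 0.01310999 0.121     ] hub [0.630494   0.00073679 0.062     ] pad tip R [array([ 0.49235685, -0.00148119,  0.2       ]), array([0.48501566, 0.00838343, 0.22      ])]
camera now [0.44311365 0.06468874 0.334156  ]
```

Request:
servo_tool --deltas '[[[85,15,-20,-30,0],[85,30,-40,-60,0],[85,40,-50,-90,0],[85,40,-50,-110,0],[85,40,-50,-125,0]]]'

```text
time: 2.55
tool_pos: [0.4834, -0.0547, 0.0862]
tool_rot: [0.001, 0.716, 0.698, 0.001]
contact_force: [0.1, 0.8, 0.3]
gripper_width: 0.994
```

```bash
python3 - <<'E'
from h import *
print(state()["tool_pos"])
crop("scene",200,0,520,280,"s3",2.1);crop("wrist",0,0,640,480,"w3",1)
E
```

```text
[ 0.48336635 -0.05473574  0.0862072 ]
s3 scale 2.1
w3 scale 1
```

View pics/s3.png

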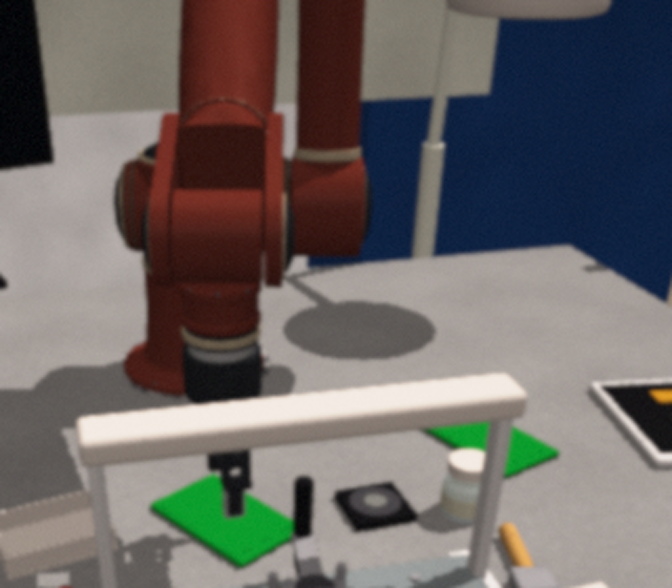

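View pics/w3.png

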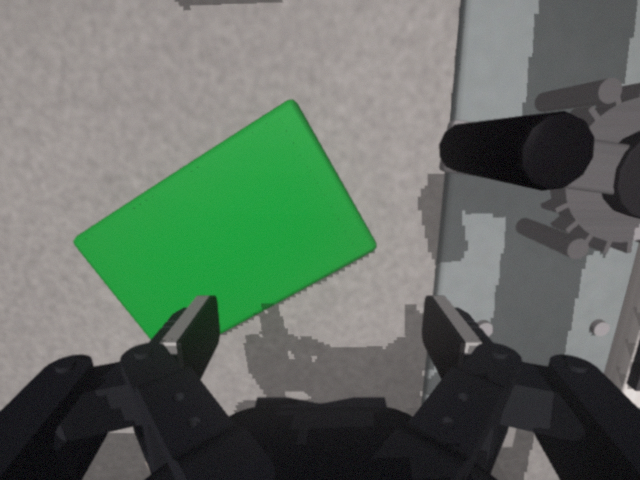

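Request:
servo_tool --deltas '[[[85,14,10,-6,0],[85,16,30,-6,0],[85,18,45,-6,0],[85,20,55,-6,0],[85,22,65,-6,0]]]'

```text
time: 3.28
tool_pos: [0.5047, 0.0103, 0.08]
tool_rot: [0.001, 0.716, 0.698, 0.0]
contact_force: [1.0, -2.8, -0.6]
gripper_width: 0.993
```

Request:
servo_tool --deltas '[[[85,2,8,0,0],[85,4,14,0,0],[85,5,20,0,0]]]'

```text
time: 3.65
tool_pos: [0.509, 0.0302, 0.0791]
tool_rot: [-0.0, 0.716, 0.698, -0.0]
contact_force: [1.0, -2.3, -1.3]
gripper_width: 0.989
```

```bash
python3 - <<'E'
from h import *
s=state();print(s["tool_pos"],s["contact_force"])
crop("wrist",0,0,640,480,"w4",1)
E
```

```text
[0.50898524 0.03023767 0.0790553 ] [ 1.031949   -2.30745243 -1.27863344]
w4 scale 1
```

View pics/w4.png

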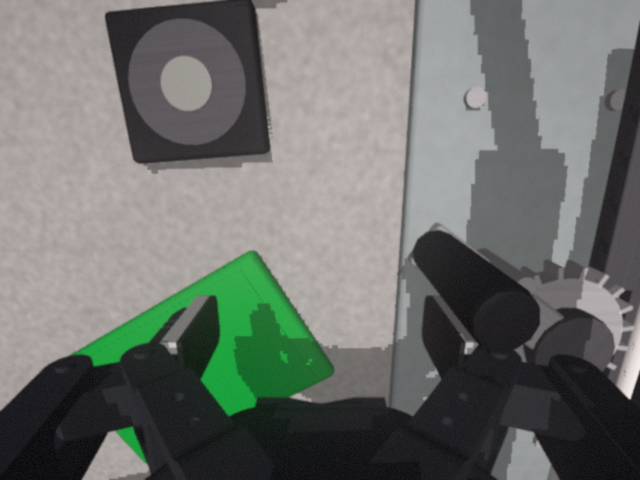

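Request:
servo_tool --deltas '[[[85,2,4,0,0],[85,3,8,0,0],[85,4,10,0,0]]]'

```text
time: 4.08
tool_pos: [0.5117, 0.0368, 0.0791]
tool_rot: [0.001, 0.717, 0.698, -0.004]
contact_force: [-8.1, -22.7, 4.7]
gripper_width: 0.993
```

```bash
python3 - <<'E'
from h import *
s=state();print(s["tool_pos"],s["contact_force"])
crop("wrist",0,0,640,480,"w5",1)
print(onz("wrist",(507,318),.121))
E
```

```text
[0.51172353 0.03676978 0.07905201] [ -8.10371277 -22.67280363   4.65695111]
w5 scale 1
[0.56087568 0.06065547 0.121     ]
```

View pics/w5.png

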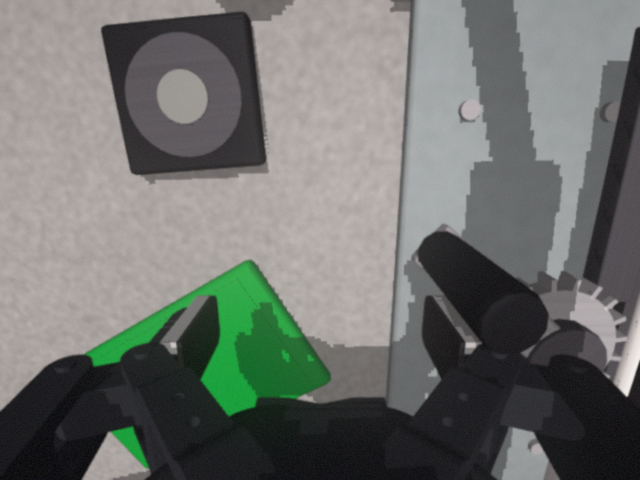

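Request:
servo_tool --deltas '[[[85,-10,-12,0,0],[85,-50,-12,0,0],[85,-78,5,0,0],[85,-78,40,0,0],[85,-78,60,0,0]]]'

```text
time: 4.75
tool_pos: [0.434, 0.1015, 0.0791]
tool_rot: [-0.001, 0.716, 0.698, 0.0]
contact_force: [0.7, 0.3, 0.4]
gripper_width: 1.0
```

Request:
servo_tool --deltas '[[[85,20,0,0,0],[85,50,0,0,0],[85,70,0,0,0],[85,78,0,0,0]]]'

```text
time: 5.25
tool_pos: [0.5134, 0.1005, 0.0792]
tool_rot: [-0.0, 0.716, 0.698, 0.0]
contact_force: [0.5, -0.1, 0.4]
gripper_width: 0.99
```

```bash
python3 - <<'E'
from h import *
s=state();print(s["tool_pos"],s["contact_force"])
crop("wrist",0,0,640,480,"w6",1);crop("top",170,120,410,300,"t6")
E
```

```text
[0.51339279 0.10045515 0.07921441] [ 0.52930506 -0.05338331  0.37821498]
w6 scale 1
t6 scale 3.3333333333333335
```

View pics/w6.png

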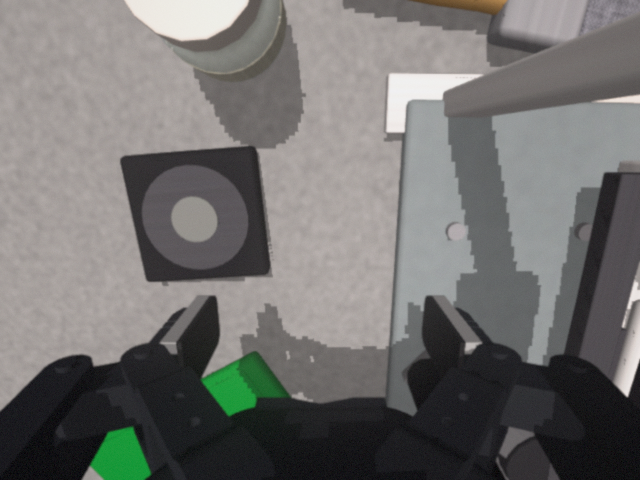

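View pics/t6.png

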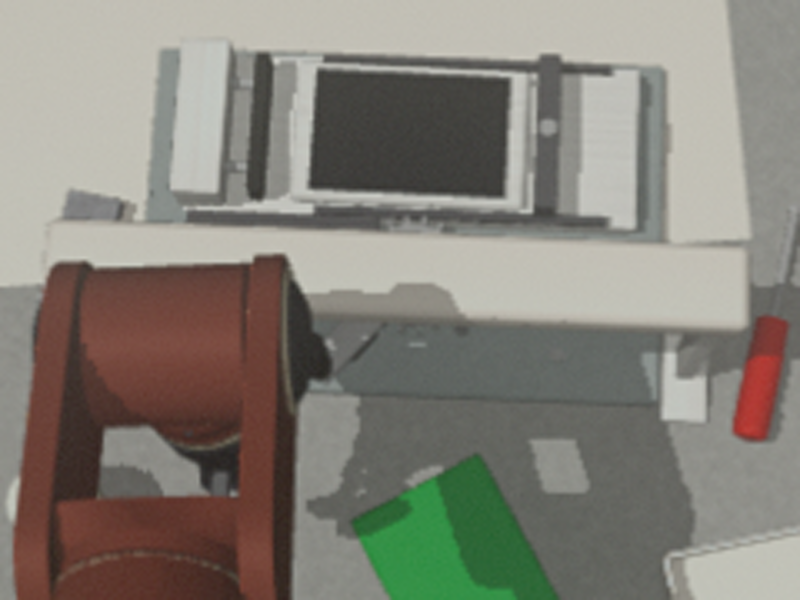

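Request:
servo_tool --deltas '[[[85,0,-10,0,0],[85,0,-19,0,0],[85,-5,-27,0,0],[85,-10,-36,0,0],[85,-14,-46,0,0]]]'

```text
time: 5.98
tool_pos: [0.4979, 0.0552, 0.0792]
tool_rot: [-0.002, 0.716, 0.698, 0.001]
contact_force: [-3.3, 8.1, 2.8]
gripper_width: 0.997
```

Request:
servo_tool --deltas '[[[85,-4,-10,0,0],[85,-7,-20,0,0],[85,-7,-30,0,0]]]'

```text
time: 6.35
tool_pos: [0.4906, 0.025, 0.0789]
tool_rot: [-0.002, 0.716, 0.698, 0.0]
contact_force: [-1.8, 7.2, 1.7]
gripper_width: 0.992
```

```bash
python3 - <<'E'
from h import *
s=state();print(s["tool_pos"],s["contact_force"])
crop("wrist",0,0,640,480,"w7",1);crop("top",170,120,410,300,"t7")
E
```

```text
[0.49064319 0.02497686 0.0789131 ] [-1.8451596   7.20650748  1.68749234]
w7 scale 1
t7 scale 3.3333333333333335
```

View pics/w7.png

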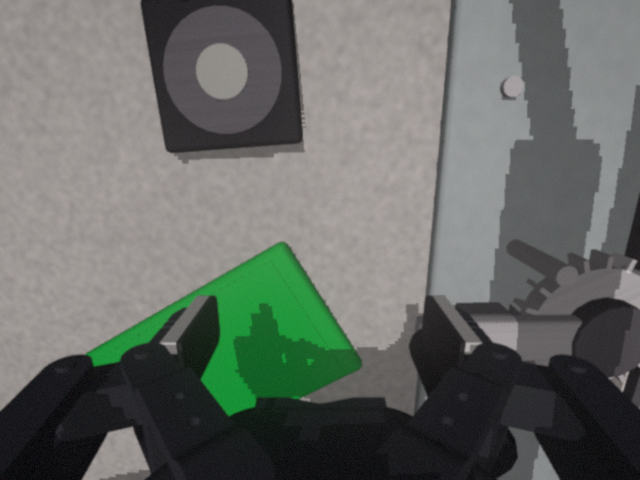

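View pics/t7.png

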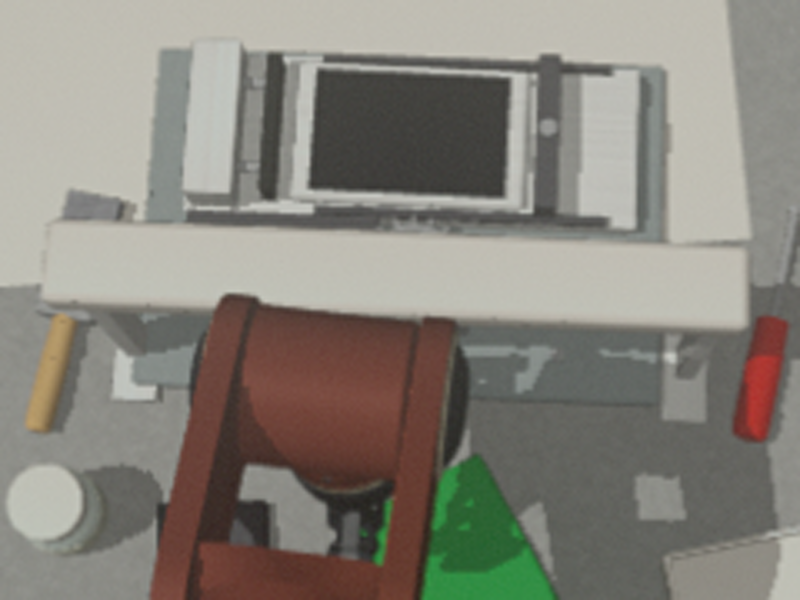

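Request:
servo_tool --deltas '[[[85,2,-10,0,0],[85,3,-20,0,0],[85,7,-30,0,0],[85,11,-40,0,0],[85,15,-48,0,0]]]'

```text
time: 7.08
tool_pos: [0.5068, -0.023, 0.0793]
tool_rot: [-0.001, 0.716, 0.698, 0.001]
contact_force: [0.1, 7.3, 1.8]
gripper_width: 0.993
```

Request:
servo_tool --deltas '[[[85,4,-6,0,0],[85,6,-10,0,0]]]'

```text
time: 7.32
tool_pos: [0.5132, -0.0325, 0.0793]
tool_rot: [-0.001, 0.716, 0.698, 0.001]
contact_force: [2.8, 10.0, -0.3]
gripper_width: 0.995
```

```bash
python3 - <<'E'
from h import *
s=state();print(s["tool_pos"],s["contact_force"])
crop("wrist",0,0,640,480,"w8",1);crop("top",170,120,410,300,"t8")
E
```

```text
[ 0.51317947 -0.03253399  0.07925894] [ 2.77200811 10.02178288 -0.30668365]
w8 scale 1
t8 scale 3.3333333333333335
```

View pics/w8.png

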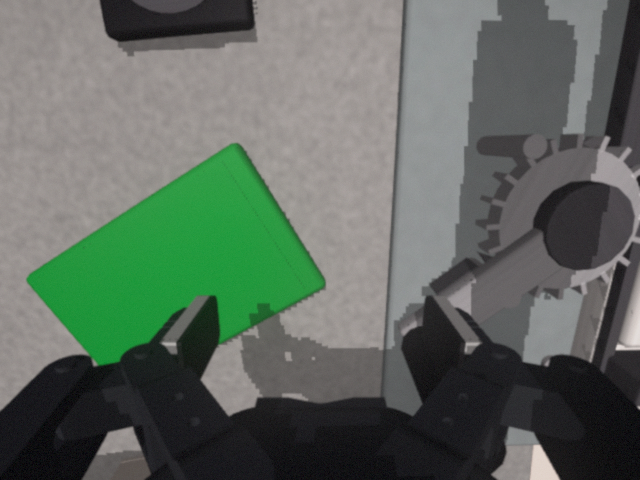

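View pics/t8.png

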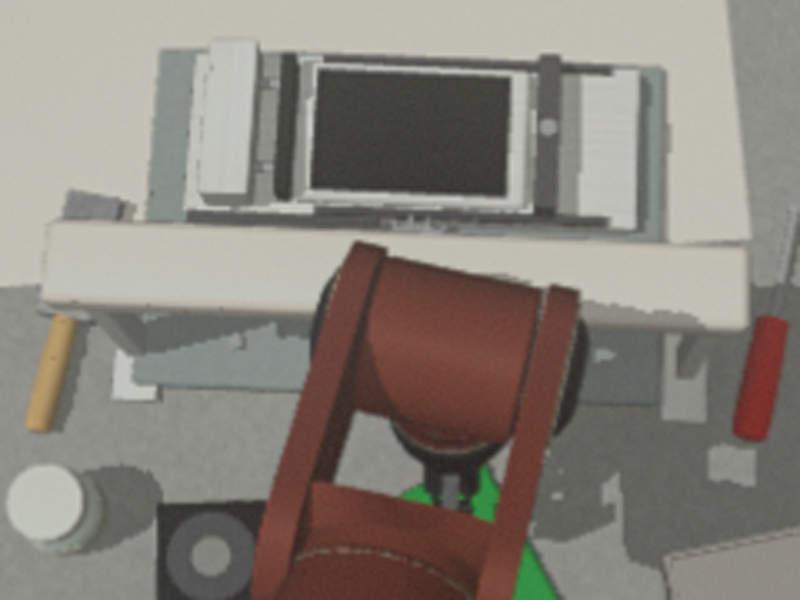

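Request:
servo_tool --deltas '[[[85,-10,12,0,0],[85,-50,12,0,0],[85,-78,-10,0,0],[85,-78,-45,0,0],[85,-78,-62,0,0]]]'

```text
time: 8.05
tool_pos: [0.4345, -0.0969, 0.0795]
tool_rot: [0.0, 0.716, 0.698, -0.0]
contact_force: [0.8, -0.2, 0.1]
gripper_width: 0.996
```

Request:
servo_tool --deltas '[[[85,20,0,0,0],[85,50,0,0,0],[85,70,0,0,0],[85,76,0,0,0],[85,76,10,0,0]]]'

```text
time: 8.68
tool_pos: [0.5109, -0.0857, 0.0791]
tool_rot: [-0.0, 0.716, 0.698, -0.0]
contact_force: [0.0, -0.4, -0.6]
gripper_width: 0.995
```

```bash
python3 - <<'E'
from h import *
s=state();print(s["tool_pos"],s["contact_force"])
crop("wrist",0,0,640,480,"w9",1);f=crop("top",200,130,360,200,"t9",5)
cv2.imwrite("pics/raw9.png",f)
E
```

```text
[ 0.51085135 -0.08570597  0.07910174] [ 0.03445732 -0.4129963  -0.57007837]
w9 scale 1
t9 scale 5
```

View pics/w9.png

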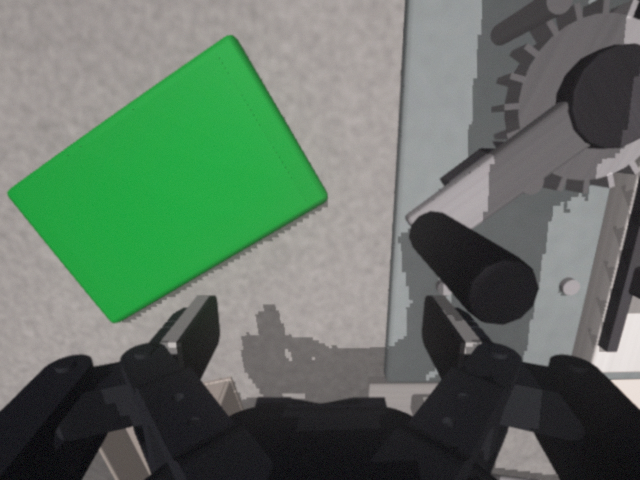

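View pics/t9.png

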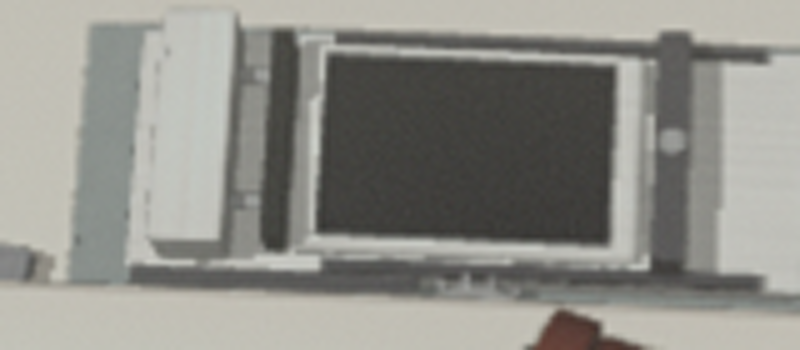

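Request:
servo_tool --deltas '[[[85,0,8,0,0],[85,-5,16,0,0],[85,-10,26,0,0],[85,-14,36,0,0],[85,-17,46,0,0]]]'

```text
time: 9.4
tool_pos: [0.4935, -0.0392, 0.0792]
tool_rot: [-0.0, 0.716, 0.698, -0.0]
contact_force: [-0.6, -2.0, 1.1]
gripper_width: 0.997
```

Request:
servo_tool --deltas '[[[85,-2,10,0,0],[85,-2,20,0,0],[85,-1,30,0,0],[85,1,40,0,0],[85,6,52,0,0]]]'

```text
time: 10.02
tool_pos: [0.5003, 0.0128, 0.0792]
tool_rot: [0.0, 0.716, 0.698, -0.0]
contact_force: [-0.4, -1.5, 0.7]
gripper_width: 1.001
```

Request:
servo_tool --deltas '[[[85,4,8,0,0],[85,8,16,0,0],[85,12,21,0,0],[85,13,24,0,0]]]'

```text
time: 10.52
tool_pos: [0.5136, 0.0361, 0.0793]
tool_rot: [0.001, 0.716, 0.698, -0.0]
contact_force: [0.9, -4.3, -0.9]
gripper_width: 0.997
```

```bash
python3 - <<'E'
from h import *
s=state();print(s["tool_pos"],s["contact_force"])
crop("wrist",0,0,640,480,"w10",1);f=crop("top",200,130,360,200,"t10",5)
E
```

```text
[0.513622   0.03605826 0.07932473] [ 0.86391148 -4.33088858 -0.88164619]
w10 scale 1
t10 scale 5
```

View pics/w10.png

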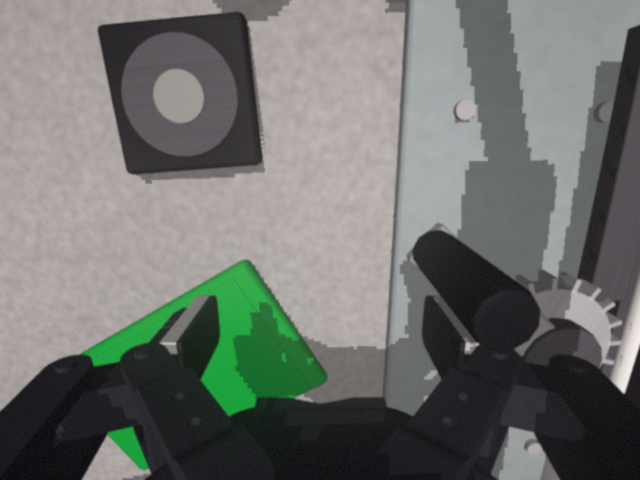

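View pics/t10.png

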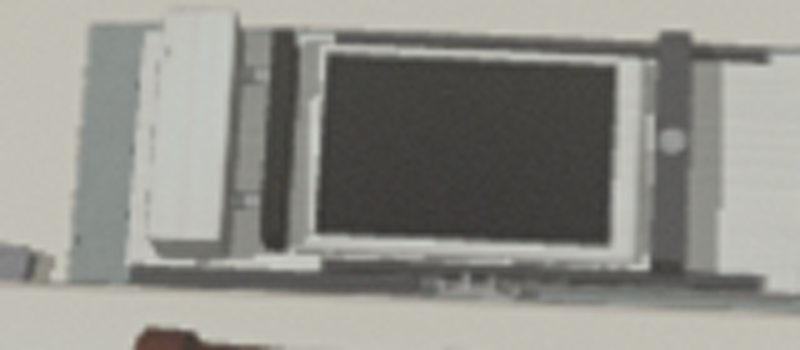

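```bash
cat > prof.py <<'E'
from h import *
def prof():
    f=grab_frame("top").astype(float).mean(2)
    for y in (148,160,170):
        print(y,"jaw-pad",f[y-1:y+2,236:270].mean(0).round().astype(int).tolist())
        print(y,"stop",f[y-1:y+2,320:342].mean(0).round().astype(int).tolist())
E
python3 - <<'E'
from prof import *
prof()
E
```

```text
148 jaw-pad [193, 192, 192, 194, 194, 194, 193, 194, 194, 178, 117, 99, 118, 138, 137, 138, 137, 115, 74, 69, 71, 67, 65, 92, 137, 141, 145, 158, 156, 80, 65, 68, 68, 67]
148 stop [67, 66, 81, 146, 191, 191, 191, 183, 154, 135, 128, 102, 94, 94, 93, 93, 93, 95, 116, 139, 140, 139]
160 jaw-pad [192, 191, 193, 194, 193, 193, 193, 193, 183, 127, 99, 110, 137, 139, 140, 139, 134, 77, 65, 67, 65, 63, 87, 133, 142, 155, 191, 178, 84, 59, 63, 66, 63, 65]
160 stop [63, 69, 114, 169, 192, 191, 187, 167, 140, 151, 151, 103, 109, 121, 124, 117, 105, 101, 125, 139, 140, 140]
170 jaw-pad [190, 190, 192, 192, 192, 192, 192, 189, 148, 101, 104, 108, 113, 140, 144, 138, 86, 66, 66, 65, 59, 81, 127, 141, 140, 155, 182, 102, 60, 60, 62, 61, 61, 61]
170 stop [62, 75, 145, 193, 194, 193, 185, 154, 132, 135, 118, 94, 91, 91, 91, 91, 91, 112, 141, 142, 141, 141]
```

```bash
python3 - <<'E'
from h import *
for nm,c,z in[("jawface top",245.2,.064),("pad top back",252.6,.056),("pad face bot",258.3,.031),("pad face bot",258.3,.034),("tab L",261.2,.04),("scr L",264.1,.04),("scr R",322.0,.04),("tab R",327.3,.04),("stop bot",330.6,.03)]:
    print(nm,onz("top",(c,160),z).round(4))
E
```

```text
jawface top [0.7238 0.1086 0.064 ]
pad top back [0.7269 0.093  0.056 ]
pad face bot [0.736  0.0832 0.031 ]
pad face bot [0.735  0.0828 0.034 ]
tab L [0.7329 0.0755 0.04  ]
scr L [0.733  0.0689 0.04  ]
scr R [ 0.7347 -0.0632  0.04  ]
tab R [ 0.7349 -0.0753  0.04  ]
stop bot [ 0.7387 -0.0831  0.03  ]
```

Request:
servo_tool --deltas '[[[85,-10,-12,0,0],[85,-50,-12,0,0],[85,-78,5,0,0],[85,-78,40,0,0],[85,-78,62,0,0]]]'

```text
time: 11.3
tool_pos: [0.4339, 0.0986, 0.0791]
tool_rot: [-0.0, 0.716, 0.698, 0.0]
contact_force: [-0.1, 0.4, 0.6]
gripper_width: 0.993
```

Request:
servo_tool --deltas '[[[85,20,0,0,0],[85,50,0,0,0],[85,70,0,0,0],[85,78,0,0,0],[85,78,-10,0,0]]]'

```text
time: 11.92
tool_pos: [0.5126, 0.0878, 0.0791]
tool_rot: [-0.0, 0.716, 0.698, -0.0]
contact_force: [0.9, -0.6, 0.2]
gripper_width: 0.994
```

Request:
servo_tool --deltas '[[[85,0,-9,0,0],[85,-5,-17,0,0],[85,-10,-26,0,0],[85,-14,-36,0,0],[85,-18,-46,0,0]]]'

```text
time: 12.55
tool_pos: [0.4936, 0.0432, 0.0791]
tool_rot: [-0.002, 0.716, 0.699, 0.001]
contact_force: [-0.9, 7.4, 0.2]
gripper_width: 0.996
```

Request:
servo_tool --deltas '[[[85,-3,-10,0,0],[85,-3,-20,0,0],[85,-2,-30,0,0],[85,-1,-38,0,0]]]'

```text
time: 13.05
tool_pos: [0.4925, 0.0052, 0.0789]
tool_rot: [-0.002, 0.716, 0.698, 0.0]
contact_force: [-2.4, 7.7, 0.7]
gripper_width: 0.998
```

```bash
python3 - <<'E'
from prof import *
s=state();print(s["tool_pos"],s["contact_force"])
prof();crop("wrist",0,0,640,480,"w11",1);f=crop("top",200,130,360,200,"t11",5)
E
```

```text
[0.49250994 0.00517201 0.07886813] [-2.3972483   7.65842307  0.73970599]
148 jaw-pad [188, 188, 191, 192, 192, 193, 191, 191, 191, 193, 193, 193, 193, 194, 192, 161, 102, 104, 137, 134, 82, 72, 71, 71, 69, 91, 130, 134, 143, 172, 155, 83, 65, 70]
148 stop [69, 67, 69, 67, 78, 143, 190, 191, 190, 182, 146, 93, 91, 92, 93, 93, 93, 96, 116, 138, 138, 139]
160 jaw-pad [186, 191, 192, 192, 193, 192, 191, 191, 193, 193, 192, 193, 192, 191, 165, 104, 102, 133, 134, 85, 71, 71, 70, 65, 87, 135, 143, 155, 192, 184, 92, 65, 67, 68]
160 stop [67, 66, 68, 66, 100, 159, 190, 190, 187, 170, 125, 97, 108, 120, 123, 116, 106, 100, 124, 140, 140, 139]
170 jaw-pad [190, 191, 191, 191, 191, 190, 188, 190, 192, 191, 191, 191, 189, 175, 121, 103, 108, 107, 84, 70, 68, 69, 73, 94, 118, 142, 132, 145, 149, 97, 67, 66, 66, 66]
170 stop [65, 66, 63, 73, 140, 191, 193, 192, 185, 151, 93, 90, 92, 93, 91, 91, 91, 112, 140, 141, 141, 141]
w11 scale 1
t11 scale 5
```

View pics/w11.png

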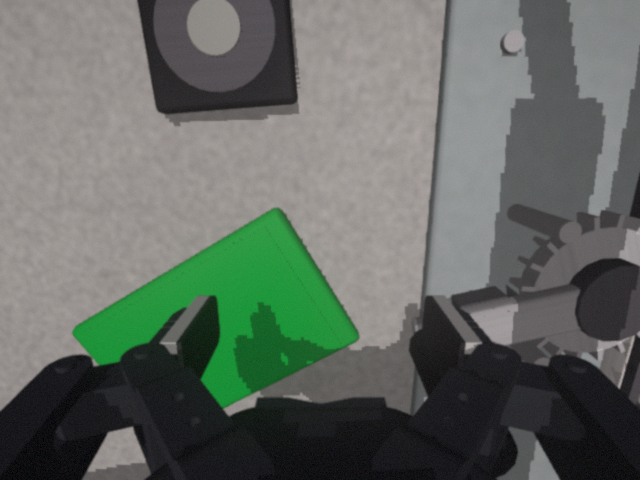

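View pics/t11.png

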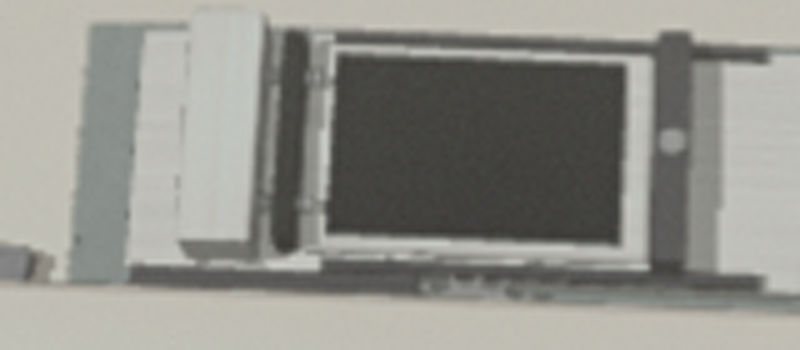

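Request:
servo_tool --deltas '[[[85,-10,12,0,0],[85,-50,12,0,0],[85,-62,-20,0,0],[85,-62,-50,0,0],[85,-62,-65,0,0]]]'

```text
time: 13.82
tool_pos: [0.4313, -0.0615, 0.0793]
tool_rot: [0.0, 0.716, 0.698, 0.0]
contact_force: [1.7, -0.6, -1.2]
gripper_width: 0.994
```

Request:
servo_tool --deltas '[[[85,20,0,0,0],[85,50,0,0,0],[85,62,0,0,0],[85,62,10,0,0],[85,62,20,0,0]]]'

```text
time: 14.45
tool_pos: [0.493, -0.0398, 0.0788]
tool_rot: [-0.001, 0.716, 0.698, -0.0]
contact_force: [-0.1, -1.3, -0.6]
gripper_width: 0.995
```

```bash
python3 - <<'E'
from prof import *
s=state();print(s["tool_pos"],s["contact_force"])
prof();crop("wrist",0,0,640,480,"w12",1)
E
```

```text
[ 0.4929764  -0.03983004  0.0787945 ] [-0.07544191 -1.250959   -0.57713676]
148 jaw-pad [188, 187, 191, 192, 193, 192, 193, 191, 191, 194, 193, 192, 193, 194, 193, 165, 105, 103, 135, 134, 81, 71, 73, 70, 69, 92, 131, 136, 143, 173, 155, 82, 68, 68]
148 stop [68, 68, 68, 66, 79, 144, 191, 190, 191, 183, 146, 93, 91, 94, 93, 93, 94, 95, 115, 140, 139, 139]
160 jaw-pad [185, 191, 191, 193, 193, 191, 192, 191, 193, 194, 192, 192, 192, 191, 166, 107, 102, 131, 134, 86, 71, 70, 70, 66, 88, 134, 143, 156, 193, 185, 91, 64, 67, 69]
160 stop [66, 68, 67, 67, 100, 159, 190, 191, 188, 169, 125, 99, 109, 119, 124, 117, 106, 101, 124, 140, 140, 139]
170 jaw-pad [189, 191, 191, 192, 191, 190, 188, 190, 192, 191, 191, 191, 190, 179, 128, 104, 108, 108, 84, 71, 68, 70, 73, 95, 119, 142, 133, 142, 150, 97, 68, 65, 66, 66]
170 stop [64, 65, 63, 74, 140, 191, 192, 192, 185, 151, 93, 91, 93, 91, 92, 92, 91, 112, 140, 141, 141, 140]
w12 scale 1
```

View pics/w12.png

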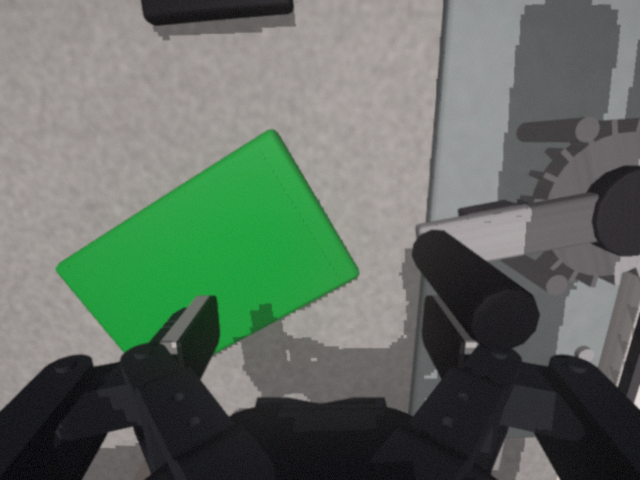

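Request:
servo_tool --deltas '[[[85,0,10,0,0],[85,0,20,0,0],[85,0,30,0,0],[85,2,40,0,0],[85,5,50,0,0]]]'

```text
time: 15.18
tool_pos: [0.4991, 0.0099, 0.0792]
tool_rot: [-0.0, 0.716, 0.698, -0.0]
contact_force: [-1.0, -0.7, -0.8]
gripper_width: 0.995
```

Request:
servo_tool --deltas '[[[85,4,9,0,0],[85,8,16,0,0],[85,12,22,0,0],[85,15,26,0,0],[85,15,28,0,0]]]'

```text
time: 15.8
tool_pos: [0.5146, 0.0363, 0.0793]
tool_rot: [0.001, 0.716, 0.698, -0.0]
contact_force: [0.9, -9.2, -1.3]
gripper_width: 0.994
```

```bash
python3 - <<'E'
from prof import *
s=state();print(s["tool_pos"],s["contact_force"])
prof();crop("wrist",0,0,640,480,"w13",1)
E
```

```text
[0.51463038 0.03634005 0.07934007] [ 0.90744241 -9.19254631 -1.30528875]
148 jaw-pad [189, 188, 192, 192, 193, 193, 193, 193, 192, 195, 195, 193, 194, 195, 194, 166, 104, 104, 136, 135, 80, 72, 72, 70, 67, 92, 129, 137, 144, 172, 156, 81, 66, 68]
148 stop [67, 68, 68, 67, 79, 144, 191, 192, 192, 183, 146, 93, 93, 94, 93, 94, 94, 97, 116, 139, 139, 139]
160 jaw-pad [186, 192, 193, 193, 193, 193, 192, 192, 193, 194, 193, 193, 194, 192, 168, 107, 102, 131, 135, 84, 70, 70, 68, 65, 85, 135, 143, 156, 193, 186, 91, 63, 66, 66]
160 stop [67, 67, 66, 67, 100, 159, 191, 192, 189, 171, 126, 99, 109, 122, 125, 117, 107, 102, 127, 141, 140, 140]
170 jaw-pad [190, 192, 192, 192, 192, 190, 189, 191, 192, 193, 192, 192, 191, 180, 128, 103, 107, 106, 85, 69, 68, 66, 71, 93, 118, 143, 132, 143, 151, 95, 63, 63, 66, 64]
170 stop [64, 63, 62, 72, 142, 193, 194, 193, 186, 153, 93, 90, 92, 92, 93, 93, 92, 113, 141, 141, 142, 141]
w13 scale 1
```

View pics/w13.png

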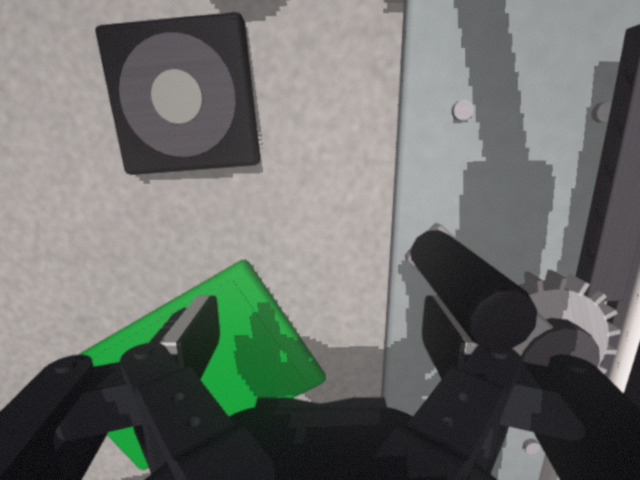

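At the end stop (9 N). I let go, withdraw clear, and check.

Request:
servo_tool --deltas '[[[85,-6,-10,0,0],[85,-40,-12,0,0],[85,-85,-12,0,0],[85,-85,-12,40,0],[85,-85,-12,80,0]]]'

```text
time: 16.52
tool_pos: [0.427, 0.0252, 0.1586]
tool_rot: [-0.001, 0.716, 0.698, -0.001]
contact_force: [0.0, 0.4, 0.2]
gripper_width: 0.993
```

Request:
servo_tool --deltas '[[[85,-15,0,40,0],[85,-15,0,60,0],[85,-15,0,60,0],[85,-15,0,60,0]]]'

```text
time: 17.02
tool_pos: [0.4133, 0.0252, 0.2179]
tool_rot: [-0.001, 0.716, 0.698, -0.001]
contact_force: [0.3, 0.2, 0.1]
gripper_width: 0.991
```

```bash
python3 - <<'E'
from prof import *
s=state();print(s["tool_pos"],s["contact_force"])
prof();crop("scene",230,170,480,358,"s14");crop("top",170,120,410,300,"t14")
E
```

```text
[0.41332864 0.02516384 0.21788855] [0.3464194  0.15931896 0.11695229]
148 jaw-pad [185, 184, 188, 189, 189, 189, 189, 188, 189, 191, 191, 189, 190, 191, 190, 162, 102, 101, 133, 132, 81, 69, 71, 71, 68, 90, 128, 134, 140, 170, 152, 80, 64, 66]
148 stop [67, 67, 67, 64, 77, 141, 188, 188, 188, 180, 144, 91, 89, 92, 89, 90, 91, 94, 114, 136, 137, 137]
160 jaw-pad [182, 188, 188, 189, 189, 189, 188, 188, 190, 191, 189, 189, 190, 188, 164, 105, 99, 128, 132, 83, 69, 69, 68, 66, 86, 133, 139, 154, 190, 182, 89, 63, 65, 65]
160 stop [65, 66, 64, 65, 98, 155, 188, 188, 185, 167, 123, 96, 108, 118, 122, 115, 103, 100, 123, 137, 137, 137]
170 jaw-pad [186, 188, 189, 189, 188, 188, 185, 188, 189, 189, 188, 188, 187, 176, 126, 101, 106, 106, 83, 69, 68, 69, 72, 92, 117, 139, 129, 139, 146, 96, 66, 64, 65, 67]
170 stop [65, 64, 62, 73, 139, 188, 189, 190, 182, 148, 92, 89, 91, 91, 91, 89, 89, 110, 138, 138, 138, 137]
s14 scale 3.1914893617021276
t14 scale 3.3333333333333335
```

View pics/s14.png

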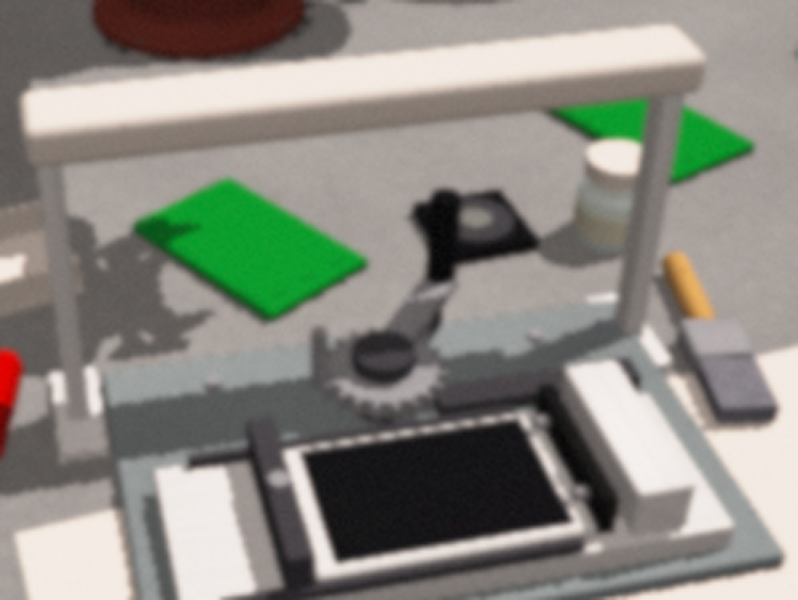

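View pics/t14.png

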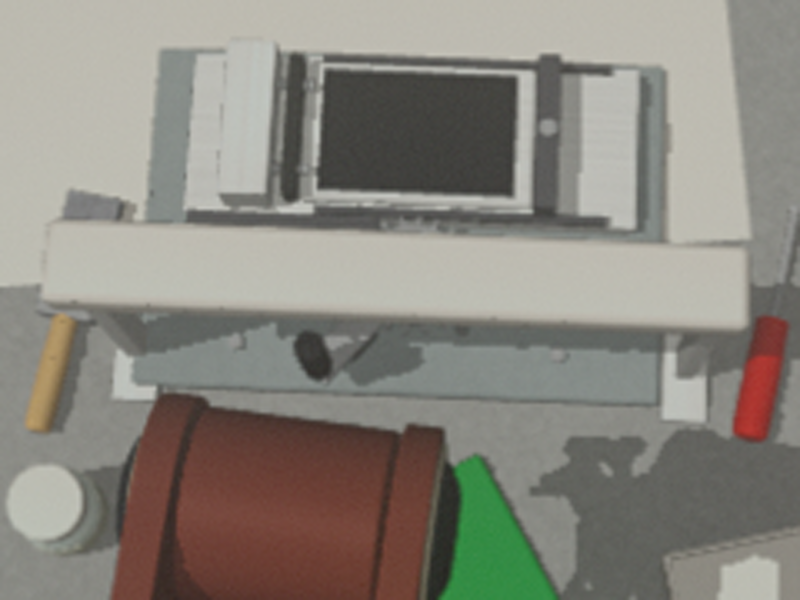

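```bash
python3 - <<'E'
from h import *
p=onz("scene",(230+446/3.1915,170+195/3.1915),.121);a=onz("scene",(230+366/3.1915,170+187/3.1915),.121)
A=np.array([.633,0]);
for v in(p,a): d=v[:2]-A;print(v.round(4),"q~",np.arctan2(-d[1],-d[0])+.027)
from plant import job_done
print(job_done())
E
```

```text
[0.5656 0.0588 0.121 ] q~ -0.6901483103061603
[0.544  0.0121 0.121 ] q~ -0.10815095890216314
the job is handed in; nothing more can be done
None
```

The tablet is clamped in the holder and the job is handed in. I can't see the verdict, but my last checks all point to success.

**What I did:** I used one open fingertip, with the gripper body kept in front of the lamp bar, and pushed only the lever's handle.
1. I swung the lever loose to its negative end.
2. I drove a full stroke, which closed the jaw about 18 mm.
3. I swung the lever loose back to its end again.
4. I drove a second, shorter stroke, which closed the jaw about another 12 mm.
5. I swung the lever to its loose end, let go and withdrew.

**Last checks, from the images and the force reading:**
- **Pad:** pressed back about 7.5 mm, judged from the jaw-to-pad gap. It did not change while the lever was swung back.
- **Tablet:** against the end stop, with no bed strip left visible between them, and lying flat.
- **Lever:** about -0.69 rad.
- **Surroundings:** the screwdriver, brush, jar and fan look unmoved. The gripper is clear, with contact force close to zero.
- **Time:** about 17 s of the 54 s allowed.

**What disagreed:** in the top view the tablet measured about 151 mm long instead of 160 mm. I took its position from its screen edges instead, and that agreed with the jaw and pad movement. The lever hit its end stop at about 23 N on the first swing, which is well within the force limits.

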